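Swing the dosing nozzle over the open jar and clamp it

ROBOT

A 6-joint arm with a two-finger parallel gripper is mounted at the origin on the work surface. World frame = base frame: x ahead of the robot, y to its left, z up, the work surface at z = 0. Lengths are in m, angles in degrees, forces in N, time in s.
With the tool pointing down it reaches from about 0.25 to 0.725 m from the base axis. Payload 9.7 kg.
Tool frame: the origin (TCP) lies at the centre of the arm's flange, where the gripper is bolted on; the fingertips stand bot.tips_ahead ahead of it and the grasp point (between the pads) lies 155 mm ahead of it (bot.tips_ahead is the distance from the TCP to the fingertips, in m); z points along the fingers, y is the line along which they close (so a half turn about z gives the same grasp; the last joint's range is limited). The gripper opens to 85 mm and grips with 20 to 120 N. Pads are 22 mm wide; open, the fingers measure 114 mm over their backs; the gripper's body (76 mm by 85 mm) begins 54 mm behind the grasp point. The pads swing forward as they close: fully open they stand 13 mm farther back than shut.
Start: joints at [76.433, 4.979, 10.078, 95.1, 0, 90], TCP at [0.129, 0.535, 0.405] pointing down, gripper open.
Joint ranges: [-179.16, 179.16], [-48.56, 103.87], [-65.8, 70.77], [-126.05, 130.52], [-82.76, 87.17], [-180, 180]. Speed limits (degrees/s): [127.2, 127.2, 147.25, 180, 180, 180].

INTERFACE

Orientations are given as [roll, pitch, yaw] about the fixed x, y, z axes, in that order (R = Rz(yaw) Ry(pitch) Rx(roll)).
In Python, from workcell import bot gives the robot as it stands.
- The arm moves only by the tool drive_tool, never from a script. Its argument "plan" is a list of rows, each an object of numbers: "dx", "dy", "dz": the shift along the tool's x, y, z in m; "roll": the turn about the tool's z in rad; "hand": the finger opening in m, from 0 to 0.0854. In form: [{"dx": .., "dy": .., "dz": .., "roll": .., "hand": ..}, ...]. A call has 1 to 20 rows; each row is the pose to reach, as a shift and turn from the pose commanded when the call began, along the tool's axes at that moment; what a row does not reach only later rows make up. A row lasts 1/12 s, in which the tool goes at most 41.7 mm and 7.16 degrees, less where a joint would pass 70% of its speed; a pose out of reach is approached as far as the arm can. A call with a gripper value outside its range is refused whole. The fingers move at their own pace and stop on an object; "force" is the grip in N (left out, the last holds). Time passes only in rows, so rows that repeat a pose let the fingers close. It gives the time, the measured TCP pose, the force and the opening at its end, in the units of the state.
- bot.get_obs(): the state, without advancing time (a new reading comes with each control period).
- bot.camera(name): name is "side" or "top"; returns a dict with "frame" (400x640x3 uint8, red, green, blue), "z_map" (400x640 float32, m along the optical axis (not along the pixel's ray), 0 where there is no reading), "mtx" (3x3 intrinsics, pixels), "R" (3x3) and "t" (3): a world point X has camera coordinates R X + t. Camera axes: x right, y down, z forward; pixel columns grow to the right and rows downward; lengths in m; the calibration is good to about 2 mm. A picture is of the moment at which its call begins.
- bot.job_done(): hands the job in, once; it reports no verdict.
The state is a dict: "time": time; "q": joint angles; "qd": joint speeds; "joint_efforts": joint torques, N m; "ee_pos": TCP position; "tcp_rot": TCP orientation; "wrist_force": force on the tool from outside, world axes, zero at the start; "torque": the same for the moment, N m; "opening": finger opening in m.
Only numpy, scipy, OpenCV 4.12 (cv2) and the standard library are available. Lean on these libraries where they do the work, as an engineer would, in place of code of your own. Each camera call takes 0.05 s, during which the arm holds its last target. There are 200 camera calls.

TASK

Without gripping anything, push the blue swing arm of the dosing stand sideways with a fingertip until its nozzle hangs over the middle of the mouth of the open jar. Then push the red-knobbed clamp lever round to its stop, clockwise seen from above, leaving the nozzle over the jar. Push gently, and do not disturb the jars, the loose cap or the beaker.

Things in the scene. Friction and masses are not known exactly. Their poses are not given: they have to be found in the camera images.
- stand: The dosing stand, bolted down. Origin on the table at the column's axis; z up; -x is where the swing arm points at joint 0. White base plate 290 x 350 mm, 8 mm thick, reaching 220 mm from the column along -x, 70 mm along +x and 175 mm either way along y. On it are three flat blue jar pads, centres 170 mm from the column at arm angles of about -0.8, 0 and 0.8 rad.
- column_top (a point): Centre of the top of the stand's upright steel column (26 mm diameter, top 220 mm above the table), the vertical axis of both swing arm and clamp lever. Axes as stand. The clamp lever's collar round it, from 187 to 213 mm up, is 42 mm across.
- swing_arm (a joint): Angle of the blue swing arm about the column, rad; grows anticlockwise seen from above; stops at -1.15 and 1.15. At 0 the arm points along -x of stand. It turns with light friction (0.15 N m, about 1.3 N pushed at 120 mm) and stays where it is left. The clamp lever does not hold it in this scene: it can be knocked aside even after clamping.
- bar_mid (a point): Point on the centre line of the arm's bar, 120 mm from the column axis, a good place to push. The bar is level, 18 mm wide, underside 152 and top 176 mm above the table, from the blue hub (48 mm across, 142 to 180 mm up) to the nozzle boss 170 mm out (28 mm across, 150 to 180 mm up). x axis along the bar from nozzle to column.
- nozzle_tip (a point): Lower tip of the steel nozzle (8 mm across, 118 mm above the table) hanging from the swing arm's outer end, 170 mm from the column axis.
- clamp_lever (a joint): Angle of the clamp lever about the column, rad; grows clockwise seen from above, from 0 (open; it starts between 0 and 0.25) to its stop at 1.4 (clamped). Light friction (0.06 N m); it stays where it is left.
- lever_knob (a point): Centre of the red ball knob (24 mm across) at the end of the clamp lever, 80 mm from the column axis, 200 mm above the table. The lever is a level steel rod 12 mm thick at that height, above the swing arm and on the far side of the column from it. Seen from above it points 40 degrees anticlockwise from the x axis of stand at joint 0, 40 degrees clockwise at 1.4.
- open_mouth (a point): Centre of the mouth of the open, empty white jar, which stands on one of the three pads. The jar is 70 mm across and 95 mm tall on the 8 mm plate, so its rim is 103 mm above the table, 15 mm below the nozzle; the mouth is 48 mm across inside. It stands loose.
- capped_jar_a_top (a point): Centre of the top of the red cap (62 mm across) of a closed white jar, 70 mm across and 100 mm tall, standing loose on another pad, top 108 mm above the table. Leave alone.
- capped_jar_b_top (a point): As capped_jar_a_top: the second closed jar, on the remaining pad. Leave alone.
- cap_top (a point): Centre of the top of the open jar's red cap, 62 mm across and 20 mm high, lying on the table beside the stand. Leave alone.
- beaker_mid (a point): Centre (half-way up) of a small amber beaker, 60 mm across and 75 mm tall, standing on the table beside the stand. Leave alone.

How it is judged (in metres and radians):
On the way, in this order (a step that is already met when the one before it is completed fails the run):
1. the nozzle hangs at rest over the open jar's mouth (horizontal distance between nozzle_tip and open_mouth below 0.014 m and velocity of joint swing_arm between -0.05 and 0.05 rad/s), for 0.3 s.
2. the clamp lever is pushed round to its stop (value of joint clamp_lever above 1.3 rad), for 0.2 s.
At the end, for the whole second after the job is handed in: The nozzle tip is within 14 mm, horizontally, of the centre of the open jar's mouth and at rest, the clamp lever is within 0.1 rad of its stop, and the three jars, the cap and the beaker are upright within 20 mm of where they began (horizontal distance between nozzle_tip and open_mouth below 0.014 m and value of joint clamp_lever above 1.3 rad and linear speed of swing_arm below 0.02 m/s and distance of each of open_mouth, capped_jar_a_top, capped_jar_b_top, cap_top, beaker_mid from where it was at the start of the episode below 0.02 m and angle between each of open_mouth, capped_jar_a_top, capped_jar_b_top, cap_top, beaker_mid's own z axis and vertical below 0.15 rad); the robot touches nothing.
It fails at once if a jar, the loose cap or the beaker is moved more than 20 mm, lifted or tipped (distance of any of open_mouth, capped_jar_a_top, capped_jar_b_top, cap_top, beaker_mid from where it was at the start of the episode above 0.02 m or angle between any of open_mouth, capped_jar_a_top, capped_jar_b_top, cap_top, beaker_mid's own z axis and vertical above 0.3 rad).
It fails at once if the clamp lever is closed (past 0.6 rad) while the nozzle is not over the open jar's mouth (value of joint clamp_lever above 0.6 rad and not (horizontal distance between nozzle_tip and open_mouth below 0.014 m)).
It fails at once if the swing arm or the clamp lever is gripped, or pushed with more than 35 N (contact force between the fingers and swing_arm above 35 N or contact force between the fingers and clamp_lever above 35 N).
It also fails if it takes over 56 s, if anything falls off the work surface, if the arm or the gripper's body presses on something with over 40 N, if the wrist force passes 120 N, or if a joint passes its speed limit or range.

## Working session

There is one attempt and no reset: what is moved stays moved. The work goes in short steps, Python scripts to look and compute and a tool call to move; the robot and the scene stay as the last step left them, time stands still between calls to the robot, and variables do not carry over. Pictures are saved under pics/ and viewed, on a budget of 10 in all, crops included, one or two more only if the job needs it, and the job is handed in when it is done.

Besides the shell and the picture viewer there is one more tool, called after "Call:" as name(argument=value, ...), one argument or row to a line, values as JSON. drive_tool: Moves the arm, as the interface text tells. Its arguments: {"type":"object","properties":{"plan":{"type":"array","items":{"type":"object","properties":{"dx":{"type":"number"},"dy":{"type":"number"},"dz":{"type":"number"},"roll":{"type":"number"},"hand":{"type":"number"}}}},"force":{"type":"number"}},"required":["plan"]}

```bash
mkdir -p pics; ls; python3 - <<'E'
from workcell import bot
import cv2
print(bot.tips_ahead, bot.get_obs())
for n in ("top","side"):
    c=bot.camera(n); cv2.imwrite(f"pics/{n}0.png",c["frame"][:,:,::-1]); print(n,c["mtx"],c["R"],c["t"],-c["R"].T@c["t"])
E
```

```text
pics
0.1734 {'time': 0.0, 'q': array([7.64320155e+01, 5.01156192e+00, 1.00324790e+01, 9.50995133e+01,
       7.60691591e-04, 9.00008591e+01]), 'qd': array([-0.04666204,  0.03252779,  0.01032738,  0.10176321, -0.03106794,
        0.00633198]), 'joint_efforts': array([ 2.56530820e-04, -5.20391142e+01,  4.64804471e+01,  1.62470917e-02,
        1.49394396e-05, -2.96228876e-06]), 'ee_pos': array([0.12902737, 0.53464851, 0.40396079]), 'tcp_rot': array([-1.79921404e+02, -7.59512450e-04,  1.66431155e+02]), 'wrist_force': array([ 0.70149384, -0.47957076,  1.22994602]), 'torque': array([-0.03425787, -0.03835344,  0.00932701]), 'opening': 0.08531170521152891}
top [[443.89785202   0.         328.54635126]
 [  0.         443.89785202 199.39817207]
 [  0.           0.           1.        ]] [[ 0.02813431 -0.99924528  0.02678322]
 [-0.98529694 -0.03223871 -0.16778144]
 [ 0.16851826 -0.02166901 -0.98546032]] [-0.01110544  0.57611004  1.14111267] [0.37565357 0.03220276 1.22147927]
side [[382.87406326   0.         322.12881659]
 [  0.         382.87406326 199.01399729]
 [  0.           0.           1.        ]] [[ 0.99969047 -0.00992684 -0.02281264]
 [-0.02447858 -0.55629173 -0.83062645]
 [-0.00444499  0.83092777 -0.55636254]] [-0.55310519  0.13943411  0.9256545 ] [ 0.56046166 -0.69707657  0.61819936]
```

View pics/top0.png

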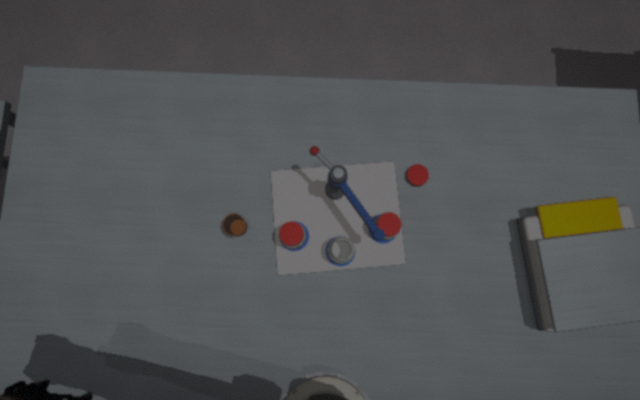

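View pics/side0.png

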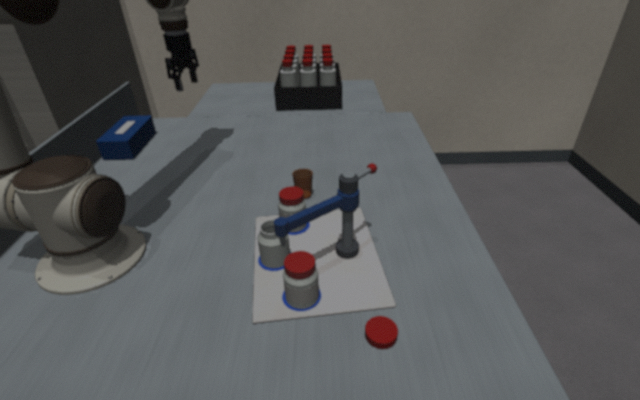

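Top view: column top is near (338,173), with the nozzle boss over the right capped jar at (378,236). The open jar is in the middle at (341,250) and the knob at (314,150). The beaker is at (236,225) and the cap at (418,175). The side view agrees. Next I'll turn these into positions.

```bash
cat > h.py <<'E'
import numpy as np, cv2
from workcell import bot
def ray(c,px,z):
    d=c["R"].T@np.linalg.solve(c["mtx"],[px[0],px[1],1.]); o=-c["R"].T@c["t"]
    return o+d*(z-o[2])/d[2]
def cloud(c):
    v,u=np.mgrid[:400,:640]; z=c["z_map"]
    p=np.stack([u,v,np.ones_like(u)],-1)@np.linalg.inv(c["mtx"]).T*z[...,None]
    return (p-c["t"])@c["R"]
def circ(P):
    A=np.c_[2*P[:,:2],np.ones(len(P))]; s=np.linalg.lstsq(A,(P[:,:2]**2).sum(1),rcond=None)[0]
    return s[:2],np.sqrt(s[2]+s[:2]@s[:2])
def blobs(mask,minA=8):
    n,l,s,ce=cv2.connectedComponentsWithStats(mask.astype(np.uint8))
    return [(ce[i].round(1),s[i,4],l==i) for i in range(1,n) if s[i,4]>=minA]
def masks(c):
    h=cv2.cvtColor(c["frame"],cv2.COLOR_RGB2HSV).astype(int); H,S,V=h[...,0],h[...,1],h[...,2]
    return ((H<8)|(H>172))&(S>150)&(V>60), (H>100)&(H<130)&(S>120)&(V>30)
E
python3 - <<'E'
from h import *
for n in("top","side"):
    c=bot.camera(n); W=cloud(c); red,blue=masks(c); ok=c["z_map"]>0
    print("==",n)
    for ce,a,m in blobs(red): 
        p=W[m&ok]; print("red",ce,a,np.median(p,0).round(3),"zmax",p[:,2].max().round(3),
          [ray(c,ce,z)[:2].round(4) for z in(.108,.02,.2)])
    reg=(W[...,0]>.2)&(W[...,0]<.6)&(abs(W[...,1])<.3)&ok
    m=reg&blue&(W[...,2]>.165)&(W[...,2]<.19); p=W[m]
    mu=p.mean(0); d=np.linalg.svd(p-mu,full_matrices=0)[2][0]; print("arm",len(p),mu.round(4),d.round(3),p[:,2].mean(), p[np.argmin(p[:,0])], p[np.argmax(p[:,0])])
    m=reg&(W[...,2]>.210)&(W[...,2]<.23); p=W[m]; print("coltop",len(p),p.mean(0).round(4),p.min(0).round(3),p.max(0).round(3))
    # jar rim
    g=ray(c,(341,250),.103)[:2] if n=="top" else g
    m=reg&(np.hypot(*(W[...,:2]-g).transpose(2,0,1))<.045)&(W[...,2]>.097)&(W[...,2]<.109)
    p=W[m]; print("rim",len(p),circ(p),p.mean(0).round(4),p.min(0).round(3),p.max(0).round(3))
    f=c["frame"][200:290,260:410] if n=="top" else c["frame"][150:320,240:410]
    cv2.imwrite(f"pics/{n}1.png",cv2.resize(f[:,:,::-1],None,fx=4 if n=="top" else 3.5,fy=4 if n=="top" else 3.5,interpolation=cv2.INTER_CUBIC))
E
```

```text
== top
red [314.3 150. ] 30 [0.665 0.047 0.211] zmax 0.216 [array([0.6947, 0.0483]), array([0.7199, 0.0496]), array([0.6683, 0.047 ])]
red [417.1 174.6] 323 [ 0.659 -0.239  0.021] zmax 0.028 [array([ 0.6385, -0.2192]), array([ 0.6593, -0.2391]), array([ 0.6168, -0.1985])]
red [389.  223.5] 355 [ 0.51  -0.147  0.109] zmax 0.115 [array([ 0.5092, -0.147 ]), array([ 0.5198, -0.1612]), array([ 0.4982, -0.1322])]
red [290.9 233.4] 400 [0.477 0.1   0.109] zmax 0.115 [array([0.4765, 0.0996]), array([0.4845, 0.105 ]), array([0.4682, 0.0941])]
arm 403 [ 0.5252 -0.0726  0.1776] [-0.801 -0.598  0.016] 0.17762266979152153 [ 0.46063868 -0.1094981   0.18138155] [ 0.59480802 -0.02662134  0.1801504 ]
coltop 54 [ 0.5961 -0.0101  0.2147] [ 0.59  -0.027  0.21 ] [0.6   0.006 0.223]
rim 82 (array([ 0.44171827, -0.02866467]), np.float64(0.025311847643992986)) [ 0.4421 -0.0292  0.1034] [ 0.417 -0.055  0.099] [ 0.467 -0.002  0.108]
== side
red [326.6  53.6] 132 [0.59  1.166 0.185] zmax 0.19 [array([0.5954, 1.5076]), array([0.6015, 1.8878]), array([0.5891, 1.11  ])]
red [288.6  54.5] 132 [0.411 1.215 0.185] z
[... 425 characters left out ...]
[0.4678, 0.2277]), array([ 0.4957, -0.0506])]
red [299.  262.9] 537 [ 0.51  -0.151  0.106] zmax 0.109 [array([ 0.5098, -0.1537]), array([ 0.501, -0.06 ]), array([ 0.5189, -0.2517])]
red [381.1 330.9] 712 [ 0.661 -0.244  0.018] zmax 0.021 [array([ 0.6456, -0.3124]), array([ 0.6602, -0.2461]), array([ 0.6302, -0.3818])]
arm 536 [ 0.5308 -0.0757  0.1739] [-0.794 -0.607  0.017] 0.17388300024010148 [ 0.46611265 -0.11138368  0.17812606] [ 0.59919343 -0.01745698  0.17721472]
coltop 20 [ 0.597  -0.0113  0.211 ] [ 0.593 -0.023  0.21 ] [0.6   0.    0.212]
rim 71 (array([ 0.44420456, -0.02973493]), np.float64(0.025344387523097988)) [ 0.4321 -0.032   0.0998] [ 0.418 -0.058  0.097] [ 0.452 -0.002  0.103]
```

The scales check out: jars sit 166–171 mm from the column, arm joint is about 0.54, and the target is near 0. I'll close the fingers and start the transit, checking q6 halfway.

Call:
drive_tool(
  plan=[
    {"dz":-0.02,"hand":0},
    {"dx":-0.04,"dy":-0.04,"dz":-0.02,"hand":0},
    {"dx":-0.28,"dy":-0.277,"dz":-0.02,"hand":0},
    {"dx":-0.28,"dy":-0.277,"dz":-0.02,"hand":0},
    {"dx":-0.28,"dy":-0.277,"dz":-0.02,"hand":0},
    {"dx":-0.28,"dy":-0.277,"dz":-0.02,"hand":0},
    {"dx":-0.28,"dy":-0.277,"dz":-0.02,"hand":0},
    {"dx":-0.28,"dy":-0.277,"dz":-0.02,"hand":0},
    {"dx":-0.28,"dy":-0.277,"dz":-0.02,"hand":0},
    {"dx":-0.28,"dy":-0.277,"dz":-0.02,"hand":0},
    {"dx":-0.28,"dy":-0.277,"dz":-0.02,"hand":0},
    {"dx":-0.28,"dy":-0.277,"dz":-0.02,"hand":0},
  ],
  force=20,
)

```text
invalid input at $.plan[0]: expected keys dx, dy, dz, roll, hand
```

```bash
cat >> h.py <<'E'
def st():
    o=bot.get_obs(); print(o["time"],o["q"].round(1),o["ee_pos"].round(4),o["tcp_rot"].round(2),o["wrist_force"].round(1),o["opening"]); return o
def go(X,yaw=None):
    from scipy.spatial.transform import Rotation as Ro
    o=st(); R=Ro.from_euler("xyz",o["tcp_rot"],degrees=True).as_matrix()
    print("move",(R.T@(np.array(X)-o["ee_pos"])).round(4), "roll",None if yaw is None else np.radians((o["tcp_rot"][2]-yaw+180)%360-180).round(3))
E
python3 -c "
from h import *
go([.545,-.135,.42],185.8)"
```

```text
0.2 [76.4  5.  10.  95.1  0.  90. ] [0.129  0.5346 0.4042] [-179.95   -0.    166.43] [ 0.4  0.4 -0.7] 0.08530545381867423
move [-0.5615 -0.5534 -0.0153] roll -0.338
```

All keys are needed in every row.

Call:
drive_tool(
  plan=[
    {"dx":0,"dy":0,"dz":-0.02,"roll":0,"hand":0},
    {"dx":-0.28,"dy":-0.277,"dz":-0.02,"roll":0,"hand":0},
    {"dx":-0.28,"dy":-0.277,"dz":-0.02,"roll":0,"hand":0},
    {"dx":-0.28,"dy":-0.277,"dz":-0.02,"roll":0,"hand":0},
    {"dx":-0.28,"dy":-0.277,"dz":-0.02,"roll":0,"hand":0},
    {"dx":-0.28,"dy":-0.277,"dz":-0.02,"roll":0,"hand":0},
    {"dx":-0.28,"dy":-0.277,"dz":-0.02,"roll":0,"hand":0},
    {"dx":-0.28,"dy":-0.277,"dz":-0.02,"roll":0,"hand":0},
    {"dx":-0.28,"dy":-0.277,"dz":-0.02,"roll":0,"hand":0},
    {"dx":-0.28,"dy":-0.277,"dz":-0.02,"roll":0,"hand":0},
    {"dx":-0.28,"dy":-0.277,"dz":-0.02,"roll":0,"hand":0},
    {"dx":-0.28,"dy":-0.277,"dz":-0.02,"roll":0,"hand":0},
  ],
  force=20,
)

```text
time: 1.2
ee_pos: [0.3375, 0.1969, 0.4247]
tcp_rot: [-180.0, 0.0, 166.2]
wrist_force: [0.8, -0.3, -0.1]
opening: -0.0001
```

```bash
python3 -c "
from h import *
go([.545,-.135,.42],185.8)"
```

```text
1.2 [ 30.3 -16.   -7.   99.   -0.   44.1] [0.3375 0.1969 0.4247] [-1.7998e+02  4.0000e-02  1.6618e+02] [ 0.8 -0.3 -0.1] -0.00011368638069146707
move [-0.2808 -0.2728  0.005 ] roll -0.342
```

Call:
drive_tool(
  plan=[
    {"dx":-0.28,"dy":-0.272,"dz":0,"roll":-0.342,"hand":0},
    {"dx":-0.28,"dy":-0.272,"dz":0,"roll":-0.342,"hand":0},
    {"dx":-0.28,"dy":-0.272,"dz":0,"roll":-0.342,"hand":0},
    {"dx":-0.28,"dy":-0.272,"dz":0,"roll":-0.342,"hand":0},
    {"dx":-0.28,"dy":-0.272,"dz":0,"roll":-0.342,"hand":0},
    {"dx":-0.28,"dy":-0.272,"dz":0,"roll":-0.342,"hand":0},
    {"dx":-0.28,"dy":-0.272,"dz":0,"roll":-0.342,"hand":0},
    {"dx":-0.28,"dy":-0.272,"dz":0,"roll":-0.342,"hand":0},
    {"dx":-0.28,"dy":-0.272,"dz":0,"roll":-0.342,"hand":0},
    {"dx":-0.28,"dy":-0.272,"dz":0,"roll":-0.342,"hand":0},
    {"dx":-0.28,"dy":-0.272,"dz":0,"roll":-0.342,"hand":0},
    {"dx":-0.28,"dy":-0.272,"dz":0,"roll":-0.342,"hand":0},
  ],
)

```text
time: 2.2
ee_pos: [0.5456, -0.1314, 0.423]
tcp_rot: [179.9, -0.2, -174.1]
wrist_force: [-2.0, -0.2, 1.1]
opening: -0.0
```

```bash
python3 -c "
from h import *
go([.542,-.13,.330])
c=bot.camera('side');W=cloud(c)
m=(c['z_map']>0)&(np.hypot(W[...,0]-.542,W[...,1]+.13)<.04)&(W[...,2]>.2);print(W[m][:,2].min())
cv2.imwrite('pics/side2.png',c['frame'][:,:,::-1])"
```

```text
2.2 [-13.5   7.1  14.4  97.5   0.  -19.4] [ 0.5456 -0.1314  0.423 ] [ 1.7994e+02 -1.5000e-01 -1.7410e+02] [-2.  -0.2  1.1] -3.3359682852183364e-05
move [0.0032 0.0017 0.093 ] roll None
0.24822253803954272
```

View pics/side2.png

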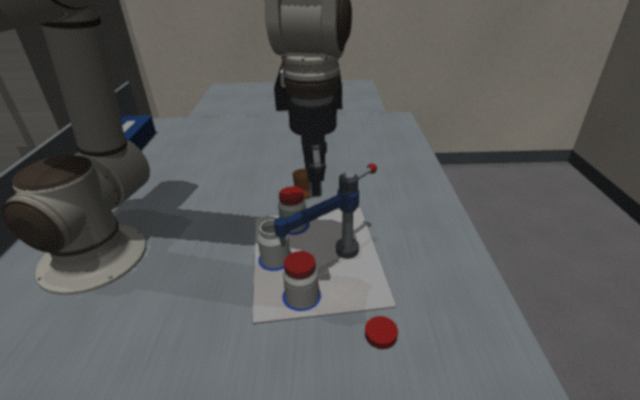

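The closed fingertips (about (317,190) in the picture) are at z≈0.248, which fits tips_ahead. They are clear of the bar on its -y side, so I'll lower beside it.

Call:
drive_tool(
  plan=[
    {"dx":0.0,"dy":0.0,"dz":0.03,"roll":0,"hand":0},
    {"dx":0.0,"dy":0.0,"dz":0.06,"roll":0,"hand":0},
    {"dx":0.0,"dy":0.0,"dz":0.093,"roll":0,"hand":0},
    {"dx":0.0,"dy":0.0,"dz":0.093,"roll":0,"hand":0},
    {"dx":0.0,"dy":0.0,"dz":0.093,"roll":0,"hand":0},
  ],
)

```text
time: 2.67
ee_pos: [0.5438, -0.1289, 0.3316]
tcp_rot: [179.9, -0.1, -173.9]
wrist_force: [-0.4, 0.5, 0.7]
opening: 0.0002
```

```bash
python3 -c "
from h import *
go([.526,-.108,.330]);go([.488,-.060,.330]);go([.491,-.048,.33])"
```

```text
2.6667 [-13.3   5.4   2.4  87.2   0.  -19.5] [ 0.5438 -0.1289  0.3316] [ 1.7995e+02 -1.2000e-01 -1.7388e+02] [-0.4  0.5  0.7] 0.00015505754831392443
move [0.0155 0.0227 0.0016] roll None
2.6667 [-13.3   5.4   2.4  87.2   0.  -19.5] [ 0.5438 -0.1289  0.3316] [ 1.7995e+02 -1.2000e-01 -1.7388e+02] [-0.4  0.5  0.7] 0.00015505754831392443
move [0.0481 0.0745 0.0017] roll None
2.6667 [-13.3   5.4   2.4  87.2   0.  -19.5] [ 0.5438 -0.1289  0.3316] [ 1.7995e+02 -1.2000e-01 -1.7388e+02] [-0.4  0.5  0.7] 0.00015505754831392443
move [0.0439 0.0861 0.0017] roll None
```

Call:
drive_tool(
  plan=[
    {"dx":0.0025,"dy":0.0037,"dz":0,"roll":0,"hand":0},
    {"dx":0.005,"dy":0.0074,"dz":0,"roll":0,"hand":0},
    {"dx":0.0075,"dy":0.011,"dz":0,"roll":0,"hand":0},
    {"dx":0.01,"dy":0.015,"dz":0,"roll":0,"hand":0},
    {"dx":0.0125,"dy":0.0185,"dz":0,"roll":0,"hand":0},
    {"dx":0.015,"dy":0.022,"dz":0,"roll":0,"hand":0},
    {"dx":0.0175,"dy":0.026,"dz":0,"roll":0,"hand":0},
    {"dx":0.02,"dy":0.03,"dz":0,"roll":0,"hand":0},
    {"dx":0.0225,"dy":0.0335,"dz":0,"roll":0,"hand":0},
    {"dx":0.025,"dy":0.037,"dz":0,"roll":0,"hand":0},
    {"dx":0.0275,"dy":0.041,"dz":0,"roll":0,"hand":0},
    {"dx":0.03,"dy":0.0445,"dz":0,"roll":0,"hand":0},
    {"dx":0.0325,"dy":0.048,"dz":0,"roll":0,"hand":0},
    {"dx":0.035,"dy":0.052,"dz":0,"roll":0,"hand":0},
    {"dx":0.0375,"dy":0.056,"dz":0,"roll":0,"hand":0},
    {"dx":0.04,"dy":0.059,"dz":0,"roll":0,"hand":0},
    {"dx":0.0425,"dy":0.063,"dz":0,"roll":0,"hand":0},
    {"dx":0.045,"dy":0.067,"dz":0,"roll":0,"hand":0},
    {"dx":0.045,"dy":0.07,"dz":0,"roll":0,"hand":0},
    {"dx":0.045,"dy":0.07,"dz":0,"roll":0,"hand":0},
  ],
)

```text
time: 4.33
ee_pos: [0.4922, -0.065, 0.3316]
tcp_rot: [180.0, -0.0, -173.9]
wrist_force: [-0.0, -0.2, -0.3]
opening: 0.0002
```

```bash
cat >> h.py <<'E'
def arm(c,g=(.443,-.029)):
    W=cloud(c); b=masks(c)[1]
    m=b&(c["z_map"]>0)&(W[...,0]>.4)&(W[...,0]<.585)&(abs(W[...,1])<.2)&(W[...,2]>.16)&(W[...,2]<.19)
    p=W[m]; mu=p.mean(0); d=np.linalg.svd(p-mu,full_matrices=0)[2][0]; d*=-np.sign(d[0])
    print("arm",len(p),mu.round(4),d.round(3),"ang",np.arctan2(-d[1],-d[0]).round(3),"far",p[np.argmin(p[:,0])].round(3))
    m=(c["z_map"]>0)&(np.hypot(W[...,0]-g[0],W[...,1]-g[1])<.045)&(W[...,2]>.097)&(W[...,2]<.109)
    print("rim",m.sum(),circ(W[m]))
E
python3 -c "
from h import *
st()
for n in('top','side'):
    c=bot.camera(n);arm(c)
    f=c['frame'][100:300,220:460] if n=='top' else c['frame'][130:330,210:450]
    cv2.imwrite(f'pics/{n}3.png',cv2.resize(f[:,:,::-1],None,fx=3,fy=3,interpolation=cv2.INTER_CUBIC))"
```

```text
4.3333 [ -7.5  -3.2  -6.3  86.9   0.  -13.6] [ 0.4922 -0.065   0.3316] [ 1.7998e+02 -3.0000e-02 -1.7395e+02] [-0.  -0.2 -0.3] 0.000188153474461556
arm 73 [ 0.5696 -0.0194  0.1769] [-0.99  -0.141  0.025] ang 0.142 far [ 0.549 -0.021  0.179]
rim 43 (array([ 0.44167972, -0.02839395]), np.float64(0.02518459282945605))
arm 489 [ 0.5131 -0.0424  0.1709] [-0.964 -0.264  0.025] ang 0.267 far [ 0.438 -0.051  0.179]
rim 101 (array([ 0.44420454, -0.02982553]), np.float64(0.025378311365019852))
```

View pics/side3.png

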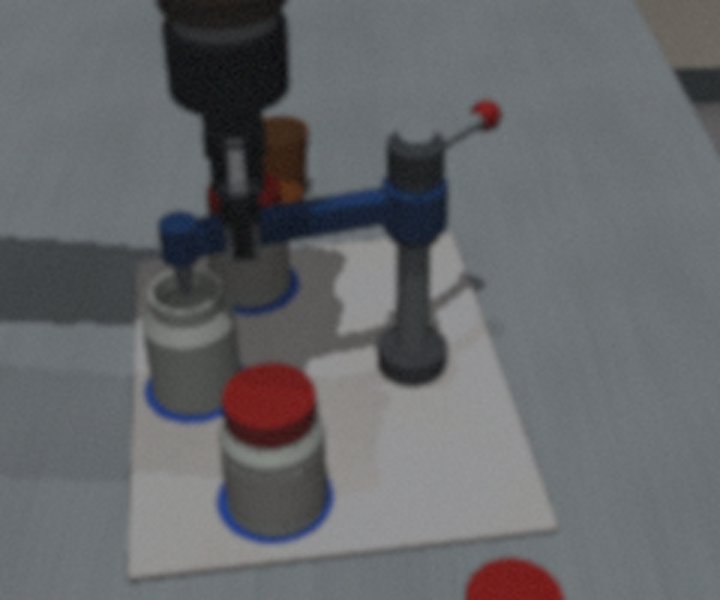

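The side picture shows the fingertip on the bar's near side and the boss (crop 180,235) just short of the jar mouth at (185,290). The arm angle is about 0.26 and the target about 0.10. I'll creep on.

Call:
drive_tool(
  plan=[
    {"dx":0.0,"dy":0.003,"dz":0,"roll":0,"hand":0},
    {"dx":0.0,"dy":0.006,"dz":0,"roll":0,"hand":0},
    {"dx":0.0,"dy":0.009,"dz":0,"roll":0,"hand":0},
    {"dx":0.0,"dy":0.012,"dz":0,"roll":0,"hand":0},
    {"dx":0.0,"dy":0.012,"dz":0,"roll":0,"hand":0},
  ],
)

```text
time: 4.85
ee_pos: [0.4912, -0.0531, 0.3316]
tcp_rot: [180.0, -0.0, -174.0]
wrist_force: [-0.0, -0.5, 1.1]
opening: 0.0001
```

```bash
cat >> h.py <<'E'
def boss(c):
    W=cloud(c); b=masks(c)[1]&(c["z_map"]>0)&(W[...,0]<.458)&(W[...,2]>.14)&(W[...,2]<.19)&(W[...,0]>.4)&(abs(W[...,1])<.2)
    p=W[b]; t=p[p[:,2]>p[:,2].max()-.006]
    print("boss n",len(p),p.min(0).round(3),p.max(0).round(3),"top",len(t),t.mean(0).round(4))
E
python3 -c "
from h import *
st()
c=bot.camera('side');arm(c);boss(c)
f=c['frame'][130:330,210:450]
cv2.imwrite(f'pics/side4.png',cv2.resize(f[40:150,40:180,::-1],None,fx=5,fy=5,interpolation=cv2.INTER_CUBIC))"
```

```text
4.85 [ -6.2  -3.5  -6.6  86.9   0.  -12.2] [ 0.4912 -0.0531  0.3316] [ 179.98   -0.   -173.95] [-0.  -0.5  1.1] 8.726543768331335e-05
arm 494 [ 0.5128 -0.0332  0.171 ] [-0.984 -0.175  0.028] ang 0.176 far [ 0.435 -0.038  0.178]
rim 102 (array([ 0.4441598 , -0.02986003]), np.float64(0.025442487177978285))
boss n 137 [ 0.435 -0.053  0.154] [ 0.458 -0.03   0.179] top 82 [ 0.4462 -0.0428  0.1774]
```

View pics/side4.png

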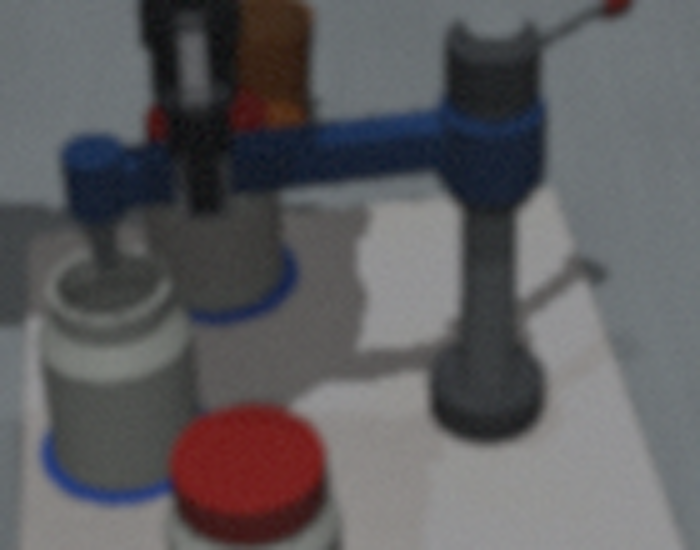

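Boss centre (y≈-0.042) is 12 mm short of the mouth centre (y≈-0.030); in the picture the boss at (95,170) hangs towards the near side of the mouth (110,285). That needs about 8 mm more at the push point.

Call:
drive_tool(
  plan=[
    {"dx":0.0,"dy":0.002,"dz":0,"roll":0,"hand":0},
    {"dx":0.0,"dy":0.004,"dz":0,"roll":0,"hand":0},
    {"dx":0.0,"dy":0.006,"dz":0,"roll":0,"hand":0},
    {"dx":0.0,"dy":0.008,"dz":0,"roll":0,"hand":0},
    {"dx":0.0,"dy":0.008,"dz":0,"roll":0,"hand":0},
    {"dx":0.0,"dy":0.008,"dz":0,"roll":0,"hand":0},
    {"dx":0.0,"dy":0.003,"dz":0,"roll":0,"hand":0},
    {"dx":0.0,"dy":-0.01,"dz":0,"roll":0,"hand":0},
    {"dx":0.0,"dy":-0.03,"dz":0,"roll":0,"hand":0},
    {"dx":0.0,"dy":-0.03,"dz":0,"roll":0,"hand":0},
    {"dx":0.0,"dy":-0.03,"dz":-0.04,"roll":0,"hand":0},
    {"dx":0.0,"dy":-0.03,"dz":-0.08,"roll":0,"hand":0},
    {"dx":0.0,"dy":-0.03,"dz":-0.1,"roll":0,"hand":0},
    {"dx":0.0,"dy":-0.03,"dz":-0.1,"roll":0,"hand":0},
  ],
)

```text
time: 6.07
ee_pos: [0.4944, -0.0835, 0.4368]
tcp_rot: [-179.9, 0.4, -174.0]
wrist_force: [0.7, -0.1, -0.3]
opening: 0.0002
```

```bash
python3 -c "
from h import *
st()
c=bot.camera('side');arm(c);boss(c)
f=c['frame'][170:280,250:390]
a=cv2.resize(f[:,:,::-1],None,fx=4,fy=4,interpolation=cv2.INTER_CUBIC)
cv2.imwrite(f'pics/side5.png',a)"
```

```text
6.0667 [ -9.6  -1.1   7.4  98.1   0.  -15.6] [ 0.4944 -0.0835  0.4368] [-179.91    0.39 -173.99] [ 0.7 -0.1 -0.3] 0.00016324047279623184
arm 560 [ 0.5076 -0.0276  0.1709] [-0.993 -0.116  0.021] ang 0.117 far [ 0.433 -0.027  0.178]
rim 113 (array([ 0.44431272, -0.02994965]), np.float64(0.025324094340254986))
boss n 143 [ 0.433 -0.044  0.152] [ 0.458 -0.017  0.18 ] top 72 [ 0.4448 -0.032   0.1778]
```

View pics/side5.png

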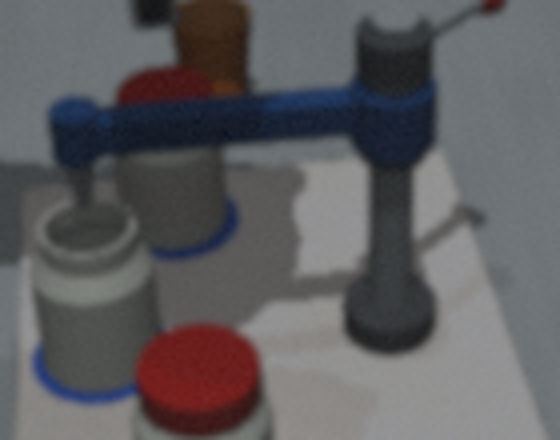

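The boss centre is now 2 mm from the mouth centre and the nozzle stands inside the mouth ring (crop 85,205). Next is the lever, beginning with a move over to its +y side.

```bash
python3 -c "
from h import *
c=bot.camera('side');print('nozzle px@.118',ray(c,(271.2,221.3),.118))
A=[];B=[]
for n in('top','side'):
    c=bot.camera(n)
    for ce,a,m in blobs(masks(c)[0],15):
        w=np.median(cloud(c)[m&(c['z_map']>0)],0)
        if w[2]>.18 and w[1]<.3:
            d=c['R'].T@np.linalg.solve(c['mtx'],[*ce,1]);d/=np.linalg.norm(d);P=np.eye(3)-np.outer(d,d);A.append(P);B.append(P@(-c['R'].T@c['t']));print(n,ce,a)
print('knob',np.linalg.solve(sum(A),sum(B)))
go([.612,.068,.437])"
```

```text
nozzle px@.118 [ 0.44503322 -0.03211206  0.118     ]
top [314. 150.] 30
side [372.3 166.8] 26
knob [0.66878673 0.04766854 0.20199411]
6.2667 [ -9.6  -1.    6.8  97.9   0.  -15.6] [ 0.4944 -0.0834  0.4306] [ 1.7997e+02 -8.0000e-02 -1.7397e+02] [-1.  -0.  -0.3] -0.00033560769960965447
move [-0.1328  0.1382 -0.0065] roll None
```

Call:
drive_tool(
  plan=[
    {"dx":-0.03,"dy":0.03,"dz":-0.006,"roll":0,"hand":0},
    {"dx":-0.05,"dy":0.055,"dz":-0.006,"roll":0,"hand":0},
    {"dx":-0.08,"dy":0.083,"dz":-0.006,"roll":0,"hand":0},
    {"dx":-0.106,"dy":0.11,"dz":-0.006,"roll":0,"hand":0},
    {"dx":-0.133,"dy":0.138,"dz":-0.006,"roll":0,"hand":0},
    {"dx":-0.133,"dy":0.138,"dz":-0.006,"roll":0,"hand":0},
    {"dx":-0.133,"dy":0.138,"dz":-0.006,"roll":0,"hand":0},
    {"dx":-0.133,"dy":0.138,"dz":0.02,"roll":0,"hand":0},
    {"dx":-0.133,"dy":0.138,"dz":0.05,"roll":0,"hand":0},
    {"dx":-0.133,"dy":0.138,"dz":0.072,"roll":0,"hand":0},
    {"dx":-0.133,"dy":0.138,"dz":0.072,"roll":0,"hand":0},
    {"dx":-0.133,"dy":0.138,"dz":0.072,"roll":0,"hand":0},
  ],
)

```text
time: 7.27
ee_pos: [0.6113, 0.067, 0.3591]
tcp_rot: [-180.0, -0.1, -174.0]
wrist_force: [-0.8, -0.8, 0.4]
opening: -0.0001
```

```bash
python3 -c "
from h import *
from scipy.spatial.transform import Rotation as Ro
o=st(); R=Ro.from_euler('xyz',o['tcp_rot'],degrees=True).as_matrix()
for a in range(85,-16,-4):
    r=np.radians(a);X=np.array([.611+.065*np.cos(r),-.012+.065*np.sin(r),.358]);print(a,(R.T@(X-o['ee_pos'])).round(4))"
```

```text
7.2667 [ 6.3 13.4 14.6 91.3 -0.   0.3] [0.6113 0.067  0.3591] [-1.7999e+02 -1.4000e-01 -1.7402e+02] [-0.8 -0.8  0.4] -9.001736991775255e-05
85 [-0.0038 -0.0147  0.0011]
81 [-0.0083 -0.0157  0.0011]
77 [-0.0126 -0.0171  0.0011]
73 [-0.0168 -0.0187  0.0011]
69 [-0.0209 -0.0206  0.001 ]
65 [-0.0249 -0.0228  0.001 ]
61 [-0.0287 -0.0253  0.001 ]
57 [-0.0323 -0.028   0.001 ]
53 [-0.0358 -0.031   0.001 ]
49 [-0.039  -0.0342  0.001 ]
45 [-0.042  -0.0376  0.001 ]
41 [-0.0447 -0.0412  0.001 ]
37 [-0.0472 -0.045   0.001 ]
33 [-0.0494 -0.049   0.001 ]
29 [-0.0513 -0.0531  0.001 ]
25 [-0.0529 -0.0574  0.001 ]
21 [-0.0542 -0.0617  0.001 ]
17 [-0.0553 -0.0661  0.001 ]
13 [-0.056  -0.0706  0.001 ]
9 [-0.0564 -0.0751  0.001 ]
5 [-0.0565 -0.0796  0.001 ]
1 [-0.0562 -0.0842  0.001 ]
-3 [-0.0557 -0.0887  0.001 ]
-7 [-0.0548 -0.0931  0.001 ]
-11 [-0.0536 -0.0975  0.001 ]
-15 [-0.0522 -0.1018  0.001 ]
```

Call:
drive_tool(
  plan=[
    {"dx":-0.002,"dy":-0.007,"dz":0.001,"roll":0,"hand":0},
    {"dx":-0.004,"dy":-0.014,"dz":0.001,"roll":0,"hand":0},
    {"dx":-0.008,"dy":-0.0157,"dz":0.001,"roll":0,"hand":0},
    {"dx":-0.0126,"dy":-0.017,"dz":0.001,"roll":0,"hand":0},
    {"dx":-0.0168,"dy":-0.0187,"dz":0.001,"roll":0,"hand":0},
    {"dx":-0.021,"dy":-0.0206,"dz":0.001,"roll":0,"hand":0},
    {"dx":-0.025,"dy":-0.023,"dz":0.001,"roll":0,"hand":0},
    {"dx":-0.0287,"dy":-0.0253,"dz":0.001,"roll":0,"hand":0},
    {"dx":-0.0323,"dy":-0.028,"dz":0.001,"roll":0,"hand":0},
    {"dx":-0.0358,"dy":-0.031,"dz":0.001,"roll":0,"hand":0},
    {"dx":-0.039,"dy":-0.034,"dz":0.001,"roll":0,"hand":0},
    {"dx":-0.042,"dy":-0.0376,"dz":0.001,"roll":0,"hand":0},
    {"dx":-0.0447,"dy":-0.041,"dz":0.001,"roll":0,"hand":0},
    {"dx":-0.047,"dy":-0.045,"dz":0.001,"roll":0,"hand":0},
    {"dx":-0.0494,"dy":-0.049,"dz":0.001,"roll":0,"hand":0},
    {"dx":-0.0513,"dy":-0.053,"dz":0.001,"roll":0,"hand":0},
    {"dx":-0.053,"dy":-0.0574,"dz":0.001,"roll":0,"hand":0},
    {"dx":-0.0542,"dy":-0.0617,"dz":0.001,"roll":0,"hand":0},
    {"dx":-0.0553,"dy":-0.066,"dz":0.001,"roll":0,"hand":0},
    {"dx":-0.0553,"dy":-0.066,"dz":0.001,"roll":0,"hand":0},
  ],
)

```text
time: 8.93
ee_pos: [0.6744, 0.0071, 0.3586]
tcp_rot: [-180.0, 0.0, -174.0]
wrist_force: [-0.3, -0.3, 1.5]
opening: 0.0001
```

```bash
cat >> h.py <<'E'
def knob():
    for n in('top','side'):
        c=bot.camera(n)
        for ce,a,m in blobs(masks(c)[0],6):
            k=ray(c,ce,.2); w=np.median(cloud(c)[m&(c['z_map']>0)],0)
            if w[2]>.17 and w[1]<.3: print('knob',n,ce,a,k.round(4),'deg',np.degrees(np.arctan2(k[1]+.012,k[0]-.611)).round(1))
    arm(c);boss(c); return c
E
python3 -c "
from h import *
st();c=knob()
cv2.imwrite('pics/side6.png',cv2.resize(c['frame'][120:280,230:430,::-1],None,fx=3,fy=3))"
```

```text
8.9333 [ 0.6 22.2 25.4 93.2 -0.  -5.4] [0.6744 0.0071 0.3586] [-1.7998e+02  1.0000e-02 -1.7401e+02] [-0.3 -0.3  1.5] 7.92970843974814e-05
knob side [387.7 181.1] 27 [ 0.6951 -0.0111  0.2   ] deg 0.6
arm 649 [ 0.5074 -0.0274  0.1706] [-0.993 -0.115  0.022] ang 0.115 far [ 0.433 -0.027  0.178]
rim 112 (array([ 0.44432499, -0.03004779]), np.float64(0.025281795115367846))
boss n 127 [ 0.433 -0.043  0.155] [ 0.458 -0.018  0.179] top 73 [ 0.4451 -0.0324  0.1775]
```

View pics/side6.png

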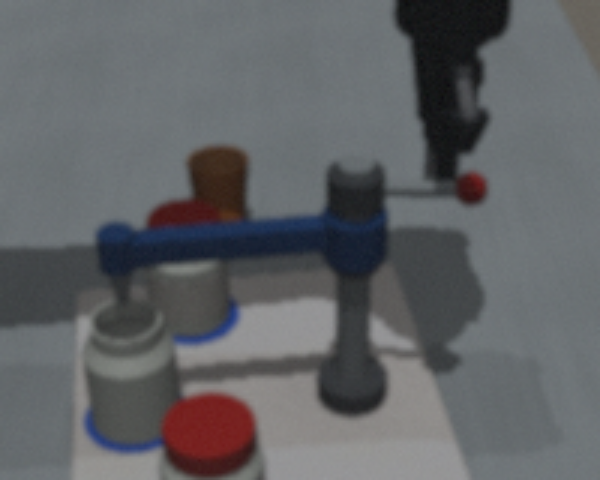

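The lever follows and now sits at about 0° (knob in crop at 472,187), with the swing arm unmoved. I'll carry on round slowly.

Call:
drive_tool(
  plan=[
    {"dx":-0.0007,"dy":-0.0045,"dz":0,"roll":0,"hand":0},
    {"dx":-0.001,"dy":-0.009,"dz":0,"roll":0,"hand":0},
    {"dx":-0.001,"dy":-0.0135,"dz":0,"roll":0,"hand":0},
    {"dx":-0.001,"dy":-0.018,"dz":0,"roll":0,"hand":0},
    {"dx":-0.0004,"dy":-0.0225,"dz":0,"roll":0,"hand":0},
    {"dx":0.0005,"dy":-0.027,"dz":0,"roll":0,"hand":0},
    {"dx":0.001,"dy":-0.029,"dz":0,"roll":0,"hand":0},
    {"dx":0.0015,"dy":-0.031,"dz":0,"roll":0,"hand":0},
    {"dx":0.0015,"dy":-0.031,"dz":0,"roll":0,"hand":0},
  ],
)

```text
time: 9.78
ee_pos: [0.6758, -0.0235, 0.3587]
tcp_rot: [-180.0, 0.0, -174.0]
wrist_force: [-0.1, -0.1, -0.7]
opening: 0.0002
```

```bash
python3 -c "
from h import *
st();knob()"
```

```text
9.7833 [-2.  22.4 25.8 93.3 -0.  -8. ] [ 0.6758 -0.0235  0.3587] [-179.99    0.   -174.  ] [-0.1 -0.1 -0.7] 0.0002462505382187179
knob side [383.7 190.3] 21 [ 0.6817 -0.0464  0.2   ] deg -25.9
arm 650 [ 0.5076 -0.0274  0.1706] [-0.993 -0.112  0.021] ang 0.113 far [ 0.434 -0.03   0.178]
rim 111 (array([ 0.44420793, -0.03000042]), np.float64(0.025509153657139454))
boss n 132 [ 0.434 -0.044  0.154] [ 0.458 -0.019  0.18 ] top 74 [ 0.4453 -0.0323  0.1775]
```

Call:
drive_tool(
  plan=[
    {"dx":0.001,"dy":-0.0015,"dz":0,"roll":0,"hand":0},
    {"dx":0.002,"dy":-0.003,"dz":0,"roll":0,"hand":0},
    {"dx":0.003,"dy":-0.0045,"dz":0,"roll":0,"hand":0},
    {"dx":0.004,"dy":-0.006,"dz":0,"roll":0,"hand":0},
    {"dx":0.004,"dy":-0.006,"dz":0,"roll":0,"hand":0},
    {"dx":0.004,"dy":-0.006,"dz":0,"roll":0,"hand":0},
  ],
)

```text
time: 10.38
ee_pos: [0.6732, -0.0279, 0.3589]
tcp_rot: [179.8, 0.2, -173.9]
wrist_force: [7.1, 11.4, -0.9]
opening: 0.0001
```

```bash
python3 -c "
from h import *
st();knob()"
```

```text
10.3833 [-2.4 22.  25.2 93.1  0.2 -8.5] [ 0.6732 -0.0279  0.3589] [ 179.8     0.18 -173.87] [ 7.1 11.4 -0.9] 0.00014141494393374787
knob side [383.3 190.9] 21 [ 0.6806 -0.0486  0.2   ] deg -27.7
arm 659 [ 0.5077 -0.0273  0.1706] [-0.993 -0.112  0.025] ang 0.112 far [ 0.433 -0.029  0.177]
rim 106 (array([ 0.44435184, -0.03005403]), np.float64(0.025318033924588187))
boss n 133 [ 0.433 -0.043  0.154] [ 0.458 -0.018  0.18 ] top 75 [ 0.4447 -0.0324  0.1776]
```

A 13 N reaction means the stop has been reached, since friction alone would give about 1 N. I'll back off the way I came, rise and check.

Call:
drive_tool(
  plan=[
    {"dx":-0.002,"dy":0.004,"dz":0,"roll":0,"hand":0},
    {"dx":-0.005,"dy":0.012,"dz":0,"roll":0,"hand":0},
    {"dx":-0.01,"dy":0.035,"dz":0,"roll":0,"hand":0},
    {"dx":-0.01,"dy":0.045,"dz":0,"roll":0,"hand":0},
    {"dx":-0.01,"dy":0.045,"dz":0,"roll":0,"hand":0},
    {"dx":-0.01,"dy":0.045,"dz":-0.04,"roll":0,"hand":0},
    {"dx":-0.01,"dy":0.045,"dz":-0.07,"roll":0,"hand":0},
    {"dx":-0.01,"dy":0.085,"dz":-0.07,"roll":0,"hand":0},
    {"dx":-0.01,"dy":0.12,"dz":-0.07,"roll":0,"hand":0},
    {"dx":-0.01,"dy":0.15,"dz":-0.07,"roll":0,"hand":0},
    {"dx":-0.01,"dy":0.18,"dz":-0.07,"roll":0,"hand":0},
    {"dx":-0.01,"dy":0.18,"dz":-0.07,"roll":0,"hand":0},
    {"dx":-0.01,"dy":0.18,"dz":-0.07,"roll":0,"hand":0},
    {"dx":-0.01,"dy":0.18,"dz":-0.07,"roll":0,"hand":0},
  ],
)

```text
time: 11.65
ee_pos: [0.6636, 0.15, 0.4287]
tcp_rot: [-180.0, -0.0, -174.0]
wrist_force: [0.4, -0.8, -1.1]
opening: -0.0
```

```bash
python3 -c "
from h import *
st();knob();c=bot.camera('top')
for ce,a,m in blobs(masks(c)[0]): print(ce,a)
cv2.imwrite('pics/top7.png',cv2.resize(c['frame'][120:290,210:450,::-1],None,fx=3,fy=3))"
```

```text
11.65 [ 12.7  25.5  37.8 102.3  -0.    6.7] [0.6636 0.15   0.4287] [-1.7997e+02 -1.0000e-02 -1.7397e+02] [ 0.4 -0.8 -1.1] -2.7356566156594517e-05
knob top [357.4 147.1] 29 [ 0.6792 -0.0556  0.2   ] deg -32.6
knob side [382.8 192.2] 55 [ 0.6789 -0.0533  0.2   ] deg -31.3
arm 658 [ 0.5083 -0.027   0.1708] [-0.993 -0.117  0.024] ang 0.117 far [ 0.433 -0.023  0.178]
rim 111 (array([ 0.44447861, -0.02986681]), np.float64(0.02535252820686087))
boss n 137 [ 0.433 -0.044  0.154] [ 0.458 -0.018  0.18 ] top 84 [ 0.4448 -0.0319  0.1776]
[357.5 147.2] 30
[417.1 174.7] 316
[388.5 224.1] 389
```

View pics/top7.png

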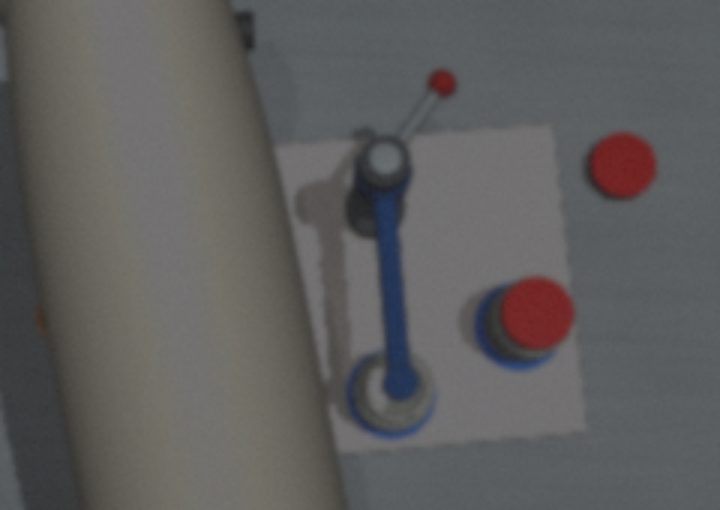

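The top picture shows the boss (400,382) over the open jar's mouth and the knob (442,82) swung round. Total sweep is 78° (1.36 rad) from a start of at least 0, so it is past 1.3. The cap and right-hand jar haven't moved. Handing in.

```bash
python3 -c "
from h import *
c=bot.camera('side')
print([ (ce,a) for ce,a,m in blobs(masks(c)[0],15)])
bot.job_done();st()"
```

```text
[(array([307.6,  54.2]), np.int32(130)), (array([326.6,  53.8]), np.int32(135)), (array([288.5,  54.7]), np.int32(135)), (array([291.5, 190.5]), np.int32(161)), (array([383. , 192.2]), np.int32(56)), (array([298.9, 263. ]), np.int32(543)), (array([381.1, 330.9]), np.int32(711))]
the job is handed in; nothing more can be done
the job is handed in; nothing more can be done
```

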